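Dial the code of the sample lockbox

ROBOT

A 6-joint arm with a two-finger parallel gripper is mounted at the origin on a cart in front of the work surface, level with it; the furniture and walls round the work are solid. World frame = base frame: x ahead of the robot, y to its left, z up, the work surface at z = 0. Lengths are in m, angles in rad, forces in N, time in s.
With the tool pointing down it reaches from about 0.275 to 0.825 m from the base axis. Payload 4.9 kg.
Tool frame: the origin (TCP) lies midway between the tips of the shut fingers; the grasp point (between the pads) lies 19 mm behind it; z points along the fingers, y is the direction in which the jaws open and shut (so a half turn about z gives the same grasp; the last joint's range is limited). The gripper opens to 85 mm and grips with 20 to 120 N. Pads are 22 mm wide; open, the fingers measure 114 mm over their backs; the gripper's body (76 mm by 85 mm) begins 54 mm behind the grasp point. The pads swing forward as they close: fully open they stand 13 mm farther back than shut.
Start: joints at [1.084, 0.326, -0.193, 1.052, 0, 1.437], TCP at [0.19, 0.516, 0.192] pointing down, gripper open.
Joint ranges: [-2.65, 2.65], [-0.97, 1.79], [-1.3, 1.35], [-1.93, 2.1], [-1.47, 1.37], [-3.14, 3.14]. Speed limits (rad/s): [2.57, 2.57, 3.14, 3.14, 3.14, 3.14].

INTERFACE

Orientations are given as [roll, pitch, yaw] about the fixed x, y, z axes, in that order (R = Rz(yaw) Ry(pitch) Rx(roll)).
In Python, from cell import telemetry, cams, order gives the robot as it stands.
- The arm moves only by the shell command python3 -m handwheel 'ROWS' [FORCE]. ROWS is a JSON object of lists of equal length, an entry for each row: "turn": the turn, a rotation vector about the world's x, y, z in rad, a list of three; "linear": the shift along the world's x, y, z in mm, a list of three; "fingers": the closure in counts, from 0 (fully open) to 255 (shut). A call has 1 to 10 rows; each row shifts and turns the commanded pose from where the row before left it; what a row does not reach is not made up. A row lasts 1/10 s, in which the tool goes at most 50 mm and 8.59 degrees, less where a joint would pass 70% of its speed; a pose out of reach is approached as far as the arm can. A call is refused whole if a number of a shift passes 50 or a number of a turn 0.15, either way. A call with a gripper value outside its range is refused whole. The fingers move at their own pace and stop on an object; FORCE is the grip in N (left out, the last holds). Time passes only in rows, so rows that do not move let the fingers close. It gives the time, the measured TCP pose, the force and the opening at its end, in the units of the state.
- telemetry.observe(): the state, without advancing time (a new reading comes with each control period).
- cams.read_camera(name): name is "scene" or "top" or "wrist"; returns a dict with "pixels" (384x512x3 uint8, blue, green, red), "fov_y" (degrees; the focal length in pixels is half the picture's height over the tangent of half this angle, whatever the lens; pixels are square), "cx", "cy" (the principal point, pixels), "T" (4x4, takes a point from camera to world coordinates); the wrist camera has in their place "mount" (4x4, takes a point from camera to tool coordinates, whose origin is the TCP and whose axes are the flange's). Camera axes: x right, y down, z forward; pixel columns grow to the right and rows downward; lengths in m; the calibration is good to about 2 mm. The wrist camera is an equidistant fisheye: a pixel r from the principal point sees the ray r / f radians off the axis. A picture is of the moment at which its call begins: read the wrist's pose just before it. There is no depth.
- order.sign_off(): hands the job in, once; it reports no verdict.
The state is a dict: "time_s": time; "q": joint angles; "joint_vel": joint speeds; "joint_efforts": joint torques, N m; "tcp_pos": TCP position; "orientation": TCP orientation; "force": force on the tool from outside, world axes, zero at the start; "torque": the same for the moment, N m; "gripper_width": opening from 0.0 (shut) to 1.0 (fully open).
Only numpy, scipy, OpenCV 4.12 (cv2) and the standard library are available. Lean on these libraries where they do the work, as an engineer would, in place of code of your own. Each camera call takes 0.05 s, during which the arm holds its last target.

TASK

Dial the code 2-1-3 into the grey sample lockbox: roll its left thumbwheel until the two dots are squarely on top and its right thumbwheel until the three dots are squarely on top (left and right as seen from the robot). The middle wheel already shows its one dot: do not disturb it.

Things in the scene. Friction and masses are not known exactly. Their poses are not given: they have to be found in the camera images.
- lockbox: grey steel box fixed on the worktop, 150 (x) x 236 (y) mm, flat top at 56 mm. Origin: centre of its underside; x away from the robot, y left. Three equal thumbwheels 62 mm apart along y stand out of slots in its top, axles along y, 50 mm above the worktop; white hubs 36 mm in diameter, 30 mm wide, with 1 to 4 black dots. Loose things round the box are under 50 mm high
- wheel_left (a joint): left wheel (y = +62 mm), rad: 0 = one dot on top, 1.571 = two, 3.142 = three, 4.712 = four; grows as its top rolls towards the robot (box -x). Stops at -0.9 and 5.6. Starts 0.6 to 1.45 above two dots. Four grey fins, 5 mm thick, 30 mm wide, tips 44 mm from the axle, stand midway between the numbers: with a number on top, two fins slope up at 45 degrees, one to box -x, one to +x
- wheel_middle (a joint): middle wheel (y = 0), same values and shape as the left one; starts with its one dot on top and needs no rolling. The wheels have no detents or spring: they turn against a light drag of 0.07 N m (2 to 3 N at a fin) and stay where they are left. A wheel is rolled by pushing one fin along the box's x from above
- wheel_right (a joint): right wheel (y = -62 mm), same values and shape as the left one; starts 0.6 to 1.45 rad below three dots

How it is judged:
By the outcome, as a careful person would: the job done as asked, in the order asked, and still so for the second after the job is handed in, with the robot touching nothing.
It also fails if it takes over 32 s, if anything falls off the work surface, if the arm or the gripper's body presses on something with over 40 N, if the wrist force passes 120 N, or if a joint passes its speed limit or range.

## Working session

There is one attempt and no reset: what is moved stays moved. The work goes in short steps, Python scripts to look and compute and a shell command to move; the robot and the scene stay as the last step left them, time stands still between calls to the robot, and variables do not carry over. Pictures are saved under pics/ and viewed, and the job is handed in when it is done.

```bash
ls; mkdir -p pics; python3 - <<'E'
from cell import telemetry,cams,order
import cv2,numpy as np
s=telemetry.observe();print(s)
for n in ("scene","top","wrist"):
    c=cams.read_camera(n);cv2.imwrite(f"pics/{n}0.png",c["pixels"]);print(n,{k:v for k,v in c.items() if k!="pixels"})
E
```

```text
pics
{'time_s': 0.0, 'q': array([ 1.08382341e+00,  3.26955722e-01, -1.93557392e-01,  1.05199868e+00,
       -7.89368586e-06,  1.43659175e+00]), 'joint_vel': array([ 3.74338048e-04,  4.32489693e-04, -1.72673354e-03, -7.23263304e-05,
        7.91614131e-04, -2.01583008e-06]), 'joint_efforts': array([ 6.05742462e-04, -4.43397295e+01,  2.62440670e+01,  1.53393735e-02,
       -3.78636889e-05, -1.36032838e-05]), 'tcp_pos': array([0.18971788, 0.51556717, 0.1911055 ]), 'orientation': array([-3.13989156e+00, -2.21709953e-04,  2.78882413e+00]), 'force': array([-0.31719014, -1.01025355, -0.24709834]), 'torque': array([-0.01028137,  0.00963737, -0.02568988]), 'gripper_width': 0.9976369104072129}
scene {'fov_y': 44.55591077166993, 'cx': 250.14676312512455, 'cy': 200.30211502611792, 'T': array([[ 0.56136439, -0.55290031,  0.61576885,  0.0488556 ],
       [-0.82749391, -0.38502087,  0.40867195, -0.31384511],
       [ 0.01112901, -0.73895885, -0.67365864,  0.63414712],
       [ 0.        ,  0.        ,  0.        ,  1.        ]])}
top {'fov_y': 45.159184051065516, 'cx': 250.3338685360295, 'cy': 187.75513105830996, 'T': array([[ 0.02688305, -0.99707527,  0.07154158,  0.52389512],
       [-0.99961667, -0.02728743, -0.00468089,  0.0366247 ],
       [ 0.00661939, -0.07138832, -0.99742663,  0.89634721],
       [ 0.        ,  0.        ,  0.        ,  1.        ]])}
wrist {'fov_y': 65.70646984690485, 'cx': 254.22268481211867, 'cy': 188.3013795940282, 'mount': array([[ 1.37998271e-04, -9.54553763e-01, -2.98038748e-01,
         7.59494736e-02],
       [ 9.99999985e-01,  1.62027951e-04, -5.59193098e-05,
        -3.07942617e-04],
       [ 1.01668595e-04, -2.98038735e-01,  9.54553771e-01,
        -1.82144313e-01],
       [ 0.00000000e+00,  0.00000000e+00,  0.00000000e+00,
         1.00000000e+00]])}
```

View pics/scene0.png

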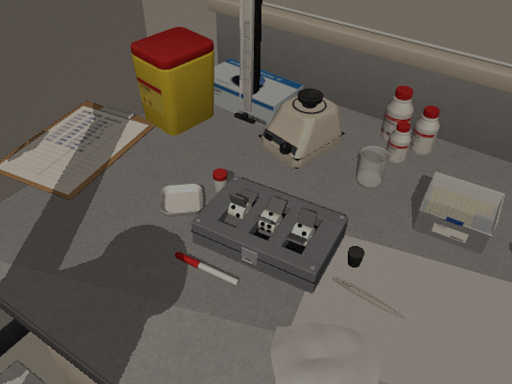

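View pics/top0.png

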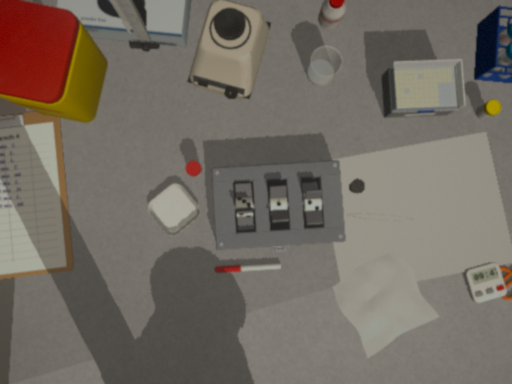

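View pics/wrist0.png

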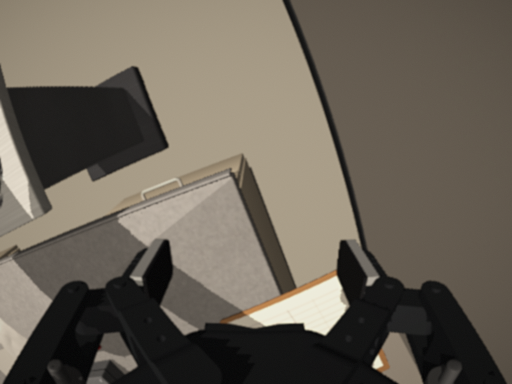

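The box sits at about columns 215–343, rows 162–248 in the top view. Next I'll enlarge the wheels in both views.

```bash
cat > h.py <<'E'
import numpy as np,cv2
from cell import telemetry,cams,order
def cast(c,u,v,z):
    f=192/np.tan(np.radians(c["fov_y"])/2)
    d=np.array([(u-c["cx"])/f,(v-c["cy"])/f,1.]);T=c["T"];d=T[:3,:3]@d;o=T[:3,3]
    return o+d*(z-o[2])/d[2]
def proj(c,p):
    f=192/np.tan(np.radians(c["fov_y"])/2)
    T=c["T"];q=T[:3,:3].T@(np.array(p)-T[:3,3]);return np.array([c["cx"]+f*q[0]/q[2],c["cy"]+f*q[1]/q[2]])
E
python3 - <<'E'
from h import *
c=cams.read_camera("top");p=c["pixels"]
a=cv2.resize(p[155:255,205:355],None,fx=5.3,fy=5.3,interpolation=cv2.INTER_CUBIC);cv2.imwrite("pics/t1.png",a)
for uv in [(214,168),(340,161),(344,241),(216,249)]: print(cast(c,*uv,.056))
c=cams.read_camera("scene");p=c["pixels"]
a=cv2.resize(p[175:280,185:355],None,fx=4.7,fy=4.7,interpolation=cv2.INTER_CUBIC);cv2.imwrite("pics/s1.png",a)
E
```

```text
[0.61857099 0.10010092 0.056     ]
[ 0.63786696 -0.13045121  0.056     ]
[ 0.49210959 -0.13960531  0.056     ]
[0.47157815 0.09170821 0.056     ]
```

View pics/t1.png

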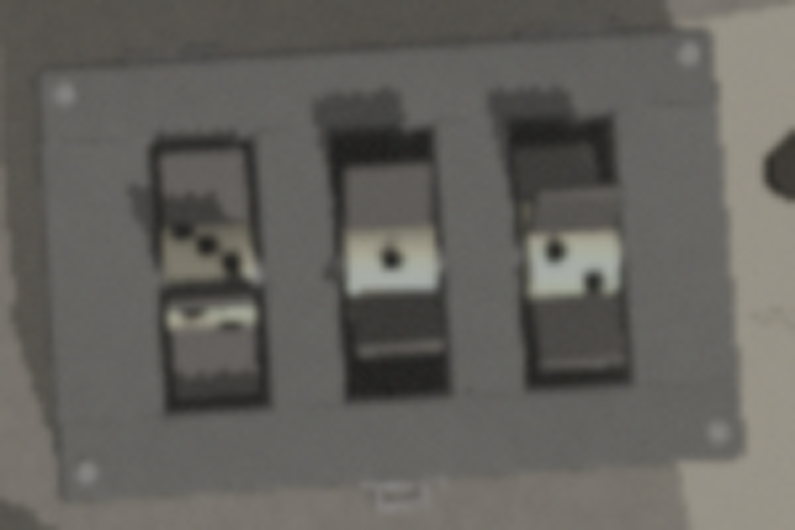

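View pics/s1.png

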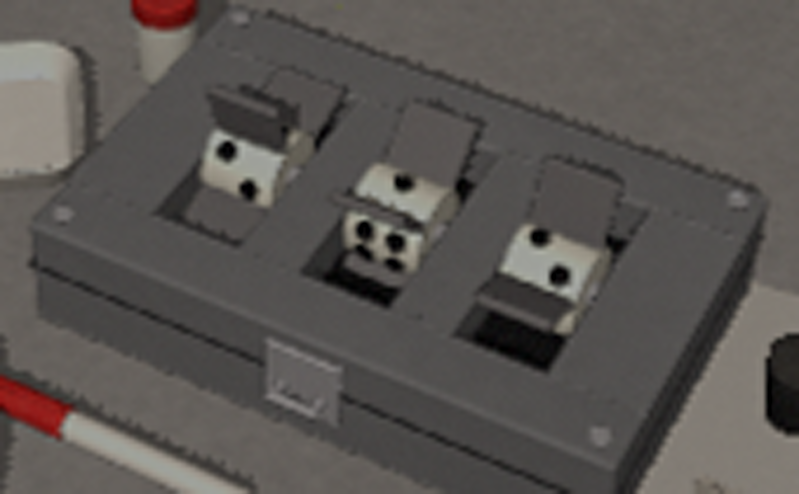

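Top crop: the left wheel has its 2|3 fin nearly upright at about row 290, with three dots beyond it. The middle wheel shows one dot. The right wheel has two dots up, so I need to push its +x fin towards the robot. I'll measure the box from its screws in both views, and the fin edges too.

```bash
cat > loc.py <<'E'
from h import *
t=cams.read_camera("top");s=cams.read_camera("scene")
T=lambda x,y:(205+(x+.5)/5.3-.5,155+(y+.5)/5.3-.5)
S=lambda x,y:(185+(x+.5)/4.7-.5,175+(y+.5)/4.7-.5)
E
python3 - <<'E'
from loc import *
a=np.array([cast(t,*T(*p),.056) for p in [(65,95),(689,55),(718,432),(87,472)]])
b=np.array([cast(s,*S(*p),.056) for p in [(241,18),(738,199),(600,436),(62,213)]])
for k in (a,b):
    print(k[:,:2].round(4).tolist(),k.mean(0).round(4)); 
    dy=(k[0]+k[3]-k[1]-k[2])/2;dx=(k[0]+k[1]-k[2]-k[3])/2
    print(np.linalg.norm(dx),np.linalg.norm(dy),np.arctan2(dx[1],dx[0]),np.arctan2(-dy[0],dy[1]))
# triangulate screws
def ray(c,u,v):
    p=cast(c,u,v,0);o=c["T"][:3,3];d=p-o;return o,d/np.linalg.norm(d)
for p,q in zip([(65,95),(689,55),(718,432),(87,472)],[(241,18),(738,199),(600,436),(62,213)]):
    o1,d1=ray(t,*T(*p));o2,d2=ray(s,*S(*q));A=np.stack([d1,-d2],1);k=np.linalg.lstsq(A,o2-o1,rcond=None)[0]
    print((o1+k[0]*d1).round(4),(o2+k[1]*d2).round(4))
E
```

```text
[[0.6104, 0.0946], [0.6303, -0.1206], [0.5007, -0.1324], [0.4814, 0.083]] [ 0.5557 -0.0189  0.056 ]
0.1297790771779566 0.21616772562926986 0.09016658142525469 0.09074450084908442
[[0.6134, 0.0946], [0.6336, -0.1204], [0.503, -0.1326], [0.4829, 0.0834]] [ 0.5582 -0.0187  0.056 ]
0.13109548051550865 0.2164347159911333 0.08945555984445641 0.09319277727989814
[0.6102 0.0945 0.0582] [0.6112 0.093  0.0582]
[ 0.6299 -0.1201  0.0586] [ 0.6307 -0.1214  0.0589]
[ 0.5008 -0.132   0.0576] [ 0.5015 -0.1332  0.0579]
[0.4815 0.0829 0.0574] [0.4818 0.0824 0.0574]
```

```bash
cat >> loc.py <<'E'
C=np.array([.5565,-.0188]);Y=.091
ex=np.array([np.cos(Y),np.sin(Y)]);ey=np.array([-np.sin(Y),np.cos(Y)])
def W(bx,by,z):return np.r_[C+ex*bx+ey*by,z]
def fin(c,uv,by,r=.044,off=0.):
    # angle from vertical (+ to box +x) of a tip point whose image is uv, on circle r
    best=[]
    th=np.linspace(-2,2,4001);P=np.array([proj(c,W(r*np.sin(a)+off*np.cos(a),by,.05+r*np.cos(a)-off*np.sin(a))) for a in th])
    # distance along projected box-x only: nearest
    d=np.linalg.norm(P-np.array(uv),axis=1);i=d.argmin();return round(th[i],3),round(d[i],2)
E
python3 - <<'E'
from loc import *
for n,p,by in [("L",(212,290),.062),("M+",(388,163),0),("M-",(400,345),0),("R+",(578,190),-.062),("R-",(580,362),-.062)]:
    print(n,[fin(t,T(*p),by,off=o) for o in (-.0025,0,.0025)])
for n,p,by in [("M+",(452,108),0),("R+",(585,165),-.062),("L",(255,98),.062),("M-",(375,205),0),("R-",(525,290),-.062)]:
    print("s",n,[fin(s,S(*p),by,off=o) for o in (-.0025,0,.0025)])
E
```

```text
L [(np.float64(-0.109), np.float64(0.27)), (np.float64(-0.166), np.float64(0.27)), (np.float64(-0.222), np.float64(0.27))]
M+ [(np.float64(0.859), np.float64(0.09)), (np.float64(0.804), np.float64(0.09)), (np.float64(0.745), np.float64(0.09))]
M- [(np.float64(-0.668), np.float64(0.28)), (np.float64(-0.726), np.float64(0.28)), (np.float64(-0.781), np.float64(0.28))]
R+ [(np.float64(0.48), np.float64(0.44)), (np.float64(0.424), np.float64(0.43)), (np.float64(0.367), np.float64(0.44))]
R- [(np.float64(-1.039), np.float64(0.82)), (np.float64(-1.099), np.float64(0.81)), (np.float64(-1.153), np.float64(0.82))]
s M+ [(np.float64(0.998), np.float64(1.89)), (np.float64(0.94), np.float64(1.92)), (np.float64(0.885), np.float64(1.89))]
s R+ [(np.float64(0.615), np.float64(0.51)), (np.float64(0.561), np.float64(0.54)), (np.float64(0.501), np.float64(0.51))]
s L [(np.float64(-0.116), np.float64(2.48)), (np.float64(-0.172), np.float64(2.46)), (np.float64(-0.23), np.float64(2.48))]
s M- [(np.float64(-0.638), np.float64(1.82)), (np.float64(-0.695), np.float64(1.81)), (np.float64(-0.751), np.float64(1.82))]
s R- [(np.float64(-0.835), np.float64(1.92)), (np.float64(-0.892), np.float64(1.91)), (np.float64(-0.948), np.float64(1.92))]
```

```bash
python3 - <<'E'
from loc import *
for n,p in [("L in",(-.030,.062)),("L end",(.0105,.062)),("R in",(.040,-.062)),("R end",(-.0105,-.062))]:print(n,W(*p,.075).round(4))
print("ex*10mm",ex*10)
print(cast(t,105,60,.15),cast(t,60,110,.15),proj(t,(.35,.28,.1)))
E
```

```text
L in [0.521  0.0402 0.075 ]
L end [0.5613 0.0439 0.075 ]
R in [ 0.602  -0.0769  0.075 ]
R end [ 0.5517 -0.0815  0.075 ]
ex*10mm [9.95862357 0.90874457]
[0.7821099  0.27850054 0.15      ] [0.69638716 0.34780488 0.15      ] [100.57562494 319.98861517]
```

```bash
python3 -m handwheel '{"linear":[[20,-30,0],[26,-40,0],[28,-40,0],[28,-40,0],[28,-40,0],[28,-40,0],[28,-40,0],[28,-40,0],[28,-40,0],[28,-40,0]],"turn":[[0,0,0.05],[0,0,0.05],[0,0,0.05],[0,0,0.05],[0,0,0.05],[0,0,0.05],[0,0,0.05],[0,0,0.05],[0,0,0.04],[0,0,0]],"fingers":[255,255,255,255,255,255,255,255,255,255]}' 40
```

```text
time_s: 1.55
tcp_pos: [0.4611, 0.1243, 0.1922]
orientation: [3.141, 0.001, -3.054]
force: [0.2, -0.0, 0.7]
gripper_width: 0.002
```

```bash
python3 -m handwheel '{"linear":[[28,-40,0],[28,-40,0],[2,-2,-40],[0,0,-40],[0,0,0]],"turn":[[0,0,0],[0,0,0],[0,0,0],[0,0,0],[0,0,0]],"fingers":[255,255,255,255,255]}'
python3 - <<'E'
from h import *
print(telemetry.observe()["tcp_pos"])
for n in ("scene","wrist"):
    c=cams.read_camera(n);p=c["pixels"];
    if n=="scene": p=cv2.resize(p[130:290,185:355],None,fx=3.7,fy=3.7)
    cv2.imwrite(f"pics/{n}2.png",p)
E
```

```text
time_s: 2.05
tcp_pos: [0.5137, 0.0437, 0.1074]
orientation: [3.14, -0.009, -3.056]
force: [-0.9, 0.4, 1.3]
gripper_width: -0.002
[0.513733   0.04374444 0.10736911]
```

View pics/scene2.png

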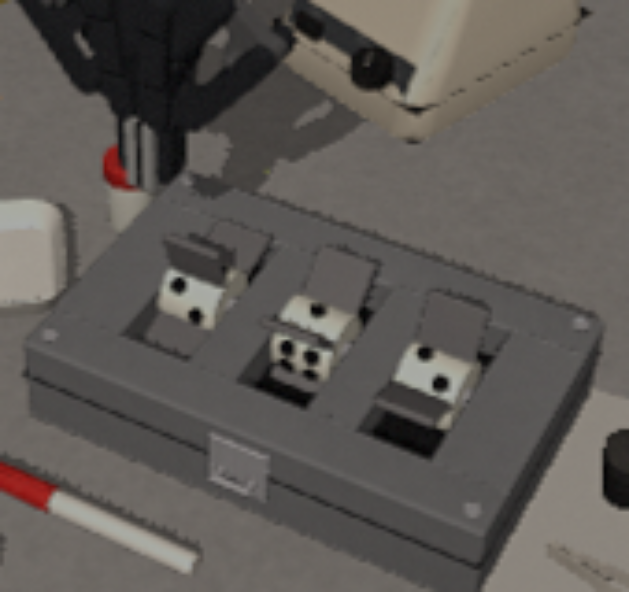

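View pics/wrist2.png

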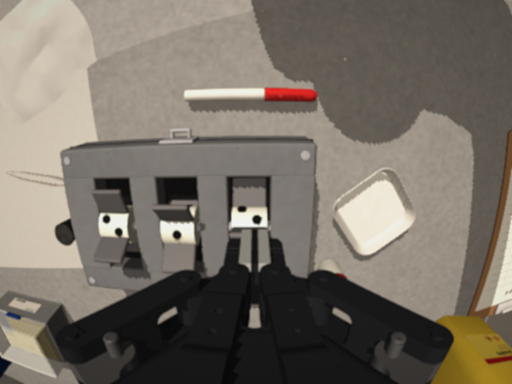

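```bash
python3 - <<'E'
from loc import *
p=telemetry.observe();x=p["tcp_pos"];u=proj(s,x);print(u,(u-[185,130])*3.7, (C-x[:2])@ex,(C-x[:2])@ey)
E
```

```text
[227.46008023 192.10813445] [157.10229685 229.80009747] 0.031129642457115195 -0.06634084778436
```

```bash
python3 - <<'E'
from loc import *
print(telemetry.observe()["tcp_pos"],telemetry.observe()["gripper_width"])
p=s["pixels"];cv2.imwrite("pics/s3.png",cv2.resize(p[140:260,180:300],None,fx=5,fy=5,interpolation=cv2.INTER_CUBIC))
cv2.imwrite("pics/t3.png",cv2.resize(t["pixels"][120:270,180:360],None,fx=4,fy=4,interpolation=cv2.INTER_CUBIC))
w=cams.read_camera("wrist");M=np.linalg.inv(w["mount"]);f=192/np.tan(np.radians(w["fov_y"])/2)
for q in ([0,0,0],[.011,0,0],[-.011,0,0],[0,0,-.02]):
    c=M@np.r_[q,1];r=np.hypot(c[0],c[1]);th=np.arctan2(r,c[2]);print(q,w["cx"]+f*th*c[0]/r,w["cy"]+f*th*c[1]/r)
cv2.imwrite("pics/w3.png",cv2.resize(w["pixels"][160:300,180:330],None,fx=4,fy=4,interpolation=cv2.INTER_CUBIC))
print(proj(t,telemetry.observe()["tcp_pos"]))
E
```

```text
[0.5196826  0.04446914 0.11406333] 0.00041759034568964744
[0, 0, 0] 254.72729788981175 215.99229885141006
[0.011, 0, 0] 254.73944232524227 200.3825310793091
[-0.011, 0, 0] 254.71475427867387 230.94680828113303
[0, 0, -0.02] 254.7625150857536 228.7915282656792
[242.57326885 223.3008587 ]
```

View pics/s3.png

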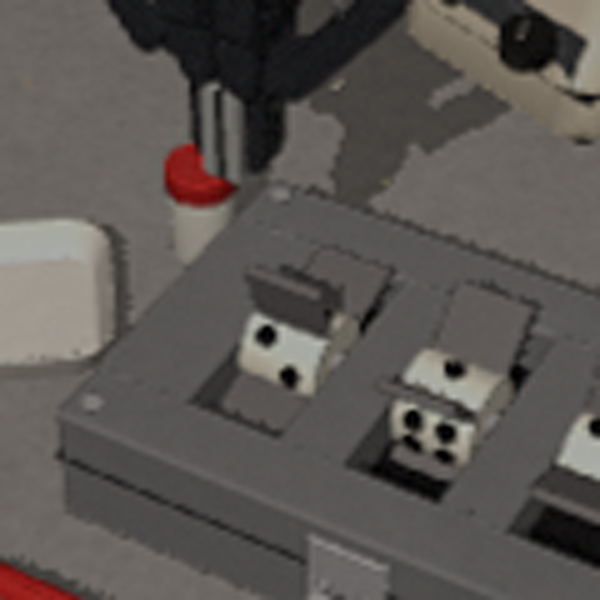

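View pics/w3.png

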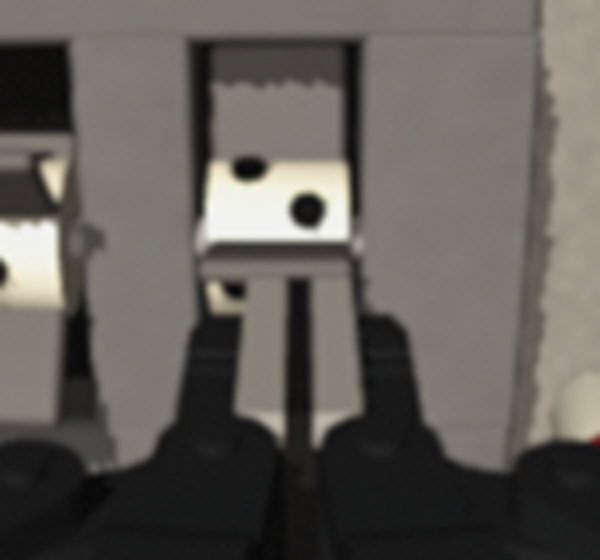

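View pics/t3.png

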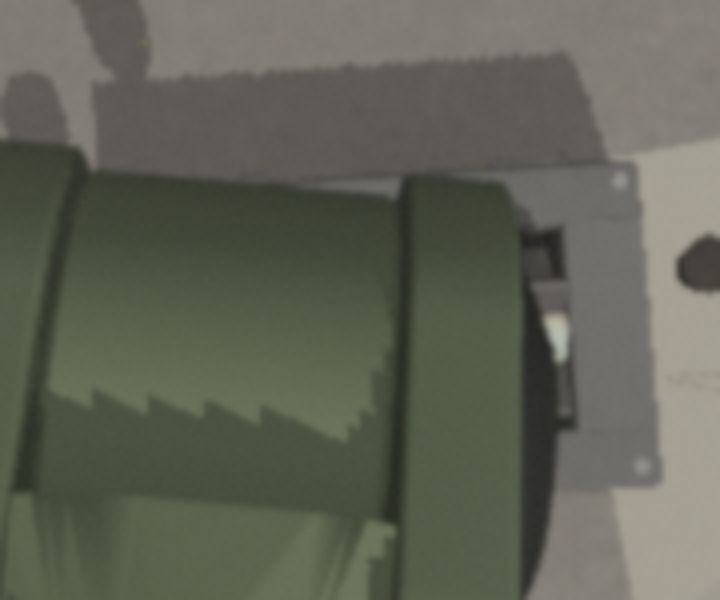

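```bash
python3 - <<'E'
from loc import *
from scipy.spatial.transform import Rotation as R
o=telemetry.observe();print(o["tcp_pos"],o["orientation"],o["q"],proj(s,o["tcp_pos"]))
w=cams.read_camera("wrist");f=192/np.tan(np.radians(w["fov_y"])/2)
A=np.eye(4);A[:3,:3]=R.from_euler("xyz",o["orientation"]).as_matrix();A[:3,3]=o["tcp_pos"];A=A@w["mount"]
def wray(u,v):
    a=np.array([u-w["cx"],v-w["cy"]]);r=np.hypot(*a);th=r/f;d=np.r_[np.sin(th)*a/r,np.cos(th)];return A[:3,3],A[:3,:3]@d
def wc(u,v,z):
    p,d=wray(u,v);return p+d*(z-p[2])/d[2]
print("cam",A[:3,3])
for z in (.056,.08,.094,.114,.134): print(z,wc(254,230,z),cast(s,226,176.5,z))
# checks: box screws & fin top in wrist
for uv in [(66.5,160.5),(305,155)]: print(wc(*uv,.056))
print("hub/fin",wc(180+275/4,160+262/4,.094))
E
```

```text
[0.51893055 0.04439109 0.11320935] [-3.14126645e+00  2.36959642e-03 -3.05383038e+00] [-5.64648087e-02  3.39427007e-01 -3.89865646e-01  8.39111797e-01
  1.77610241e-05 -1.44226670e-01] [227.3018873  192.62921645]
cam [0.44273618 0.03749451 0.2951738 ]
0.056 [0.55642798 0.04711271 0.056     ] [0.60722956 0.11371319 0.056     ]
0.08 [0.54501953 0.04614757 0.08      ] [0.58405038 0.09596443 0.08      ]
0.094 [0.5383646  0.04558457 0.094     ] [0.5705292  0.08561098 0.094     ]
0.114 [0.52885755 0.04478028 0.114     ] [0.55121321 0.07082034 0.114     ]
0.134 [0.51935051 0.043976   0.134     ] [0.53189723 0.0560297  0.134     ]
[ 0.50586814 -0.13586593  0.056     ]
[0.48532291 0.08312985 0.056     ]
hub/fin [0.53501474 0.04137692 0.094     ]
```

```bash
python3 -m handwheel '{"linear":[[1,-4,-20],[0,0,-18],[0,0,0],[0,0,0]],"turn":[[0,0,0.003],[0,0,0],[0,0,0],[0,0,0]],"fingers":[255,255,255,255]}'
cat >> loc.py <<'E'
from scipy.spatial.transform import Rotation as R
def wcam():
    o=telemetry.observe();w=cams.read_camera("wrist");f=192/np.tan(np.radians(w["fov_y"])/2)
    A=np.eye(4);A[:3,:3]=R.from_euler("xyz",o["orientation"]).as_matrix();A[:3,3]=o["tcp_pos"];A=A@w["mount"]
    def wc(u,v,z):
        a=np.array([u-w["cx"],v-w["cy"]]);r=np.hypot(*a);th=r/f;d=A[:3,:3]@np.r_[np.sin(th)*a/r,np.cos(th)];return A[:3,3]+d*(z-A[2,3])/d[2]
    return o,w,wc
def box(p): p=np.array(p)[:2]-C;return (p@ex).round(4),(p@ey).round(4)
E
python3 - <<'E'
from loc import *
o,w,wc=wcam()
cv2.imwrite("pics/s4.png",cv2.resize(s["pixels"][140:260,180:300],None,fx=4,fy=4,interpolation=cv2.INTER_CUBIC))
cv2.imwrite("pics/w4.png",cv2.resize(w["pixels"][160:300,180:330],None,fx=4,fy=4,interpolation=cv2.INTER_CUBIC))
print(o["time_s"],o["tcp_pos"],box(o["tcp_pos"]),o["force"],proj(s,o["tcp_pos"]))
E
```

```text
time_s: 2.95
tcp_pos: [0.5189, 0.0402, 0.0742]
orientation: [3.142, -0.0, -3.051]
force: [-0.1, 0.4, 0.2]
gripper_width: 0.002
3.05 [0.51982772 0.04020087 0.0748941 ] (np.float64(-0.0312), np.float64(0.0621)) [ 0.39693529 -0.57761155  0.02079493] [230.04313426 209.86029955]
```

View pics/s4.png

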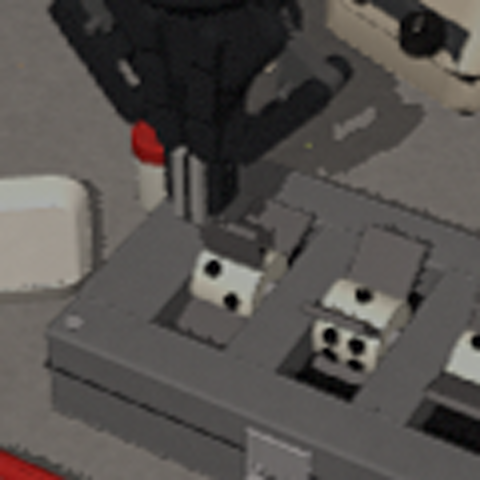

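View pics/w4.png

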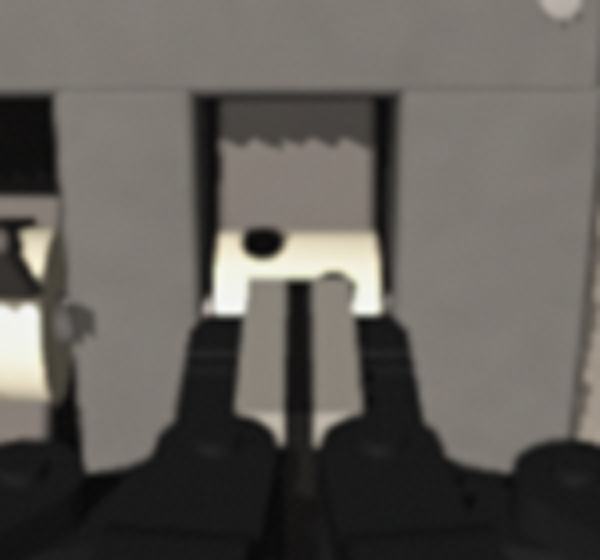

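```bash
python3 - <<'E'
from loc import *
o,w,wc=wcam()
x=o["tcp_pos"]
for z in np.arange(.095,.126,.005): print(z.round(3),(cast(s,228,195,z)-x).round(4),(wc(254,230,z)-x).round(4))
E
```

```text
0.095 [0.0113 0.0121 0.0202] [ 0.0007 -0.0004  0.0202]
0.1 [0.0068 0.0087 0.0252] [-0.0017 -0.0006  0.0252]
0.105 [0.0024 0.0053 0.0302] [-0.004  -0.0008  0.0302]
0.11 [-0.0021  0.0019  0.0352] [-0.0064 -0.001   0.0352]
0.115 [-0.0066 -0.0015  0.0402] [-0.0088 -0.0012  0.0402]
0.12 [-0.0111 -0.0049  0.0452] [-0.0112 -0.0014  0.0452]
0.125 [-0.0155 -0.0083  0.0502] [-0.0135 -0.0016  0.0502]
```

The fingertips I see sit about 40 mm above the reported TCP in both views. I'll test this with a small push at this safe height: the fin only moves if something solid really reaches down to the TCP.

```bash
python3 -m handwheel '{"linear":[[7,0.5,0],[7,0.7,0],[6,0.6,0],[0,0,0]],"turn":[[0,0,0],[0,0,0],[0,0,0],[0,0,0]],"fingers":[255,255,255,255]}'
python3 - <<'E'
from loc import *
o,w,wc=wcam()
cv2.imwrite("pics/s5.png",cv2.resize(s["pixels"][140:260,180:300],None,fx=4,fy=4,interpolation=cv2.INTER_CUBIC))
cv2.imwrite("pics/w5.png",cv2.resize(w["pixels"][160:300,180:330],None,fx=4,fy=4,interpolation=cv2.INTER_CUBIC))
print(o["time_s"],o["tcp_pos"],box(o["tcp_pos"]),o["force"])
E
```

```text
time_s: 3.65
tcp_pos: [0.5404, 0.042, 0.0739]
orientation: [-3.141, 0.001, -3.051]
force: [0.6, -0.4, -0.0]
gripper_width: 0.002
3.75 [0.53908634 0.04198517 0.07366107] (np.float64(-0.0118), np.float64(0.0621)) [-1.1842164   0.43682645  0.15652538]
```

View pics/s5.png

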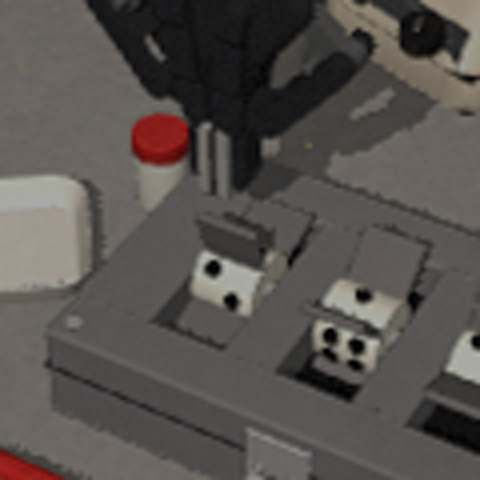

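View pics/w5.png

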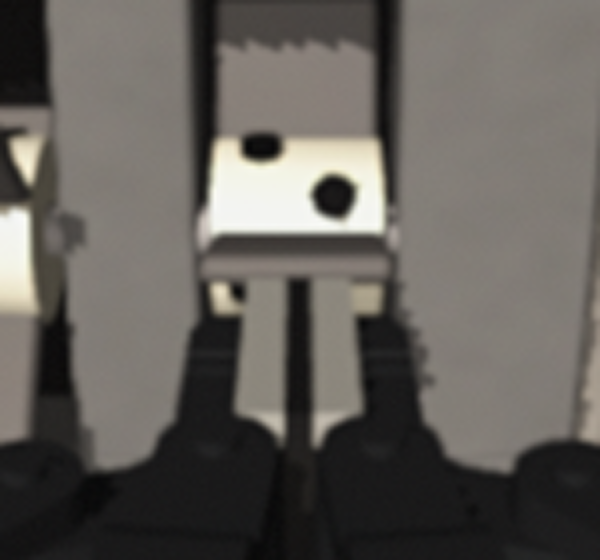

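The fin stayed put and the force was about zero, so the real tips do end well above the reported TCP. I'll back off, descend with the tips as the reference, and look.

```bash
python3 -m handwheel '{"linear":[[-10,-0.9,0],[-10,-0.9,0],[0,0,-12],[0,0,-12],[0,0,-8],[0,0,0]],"turn":[[0,0,0],[0,0,0],[0,0,0],[0,0,0],[0,0,0],[0,0,0]],"fingers":[255,255,255,255,255,255]}'
python3 - <<'E'
from loc import *
o,w,wc=wcam()
cv2.imwrite("pics/s6.png",cv2.resize(s["pixels"][150:250,190:290],None,fx=6,fy=6,interpolation=cv2.INTER_CUBIC))
cv2.imwrite("pics/w6.png",cv2.resize(w["pixels"][160:300,180:330],None,fx=4,fy=4,interpolation=cv2.INTER_CUBIC))
print(o["time_s"],o["tcp_pos"],box(o["tcp_pos"]),o["force"])
E
```

```text
time_s: 4.4
tcp_pos: [0.5178, 0.0402, 0.0401]
orientation: [3.141, -0.003, -3.051]
force: [0.9, -0.6, -1.0]
gripper_width: 0.002
4.5 [0.51888159 0.04014884 0.04138843] (np.float64(-0.0321), np.float64(0.0621)) [0.5976129  0.11687273 0.17722431]
```

View pics/s6.png

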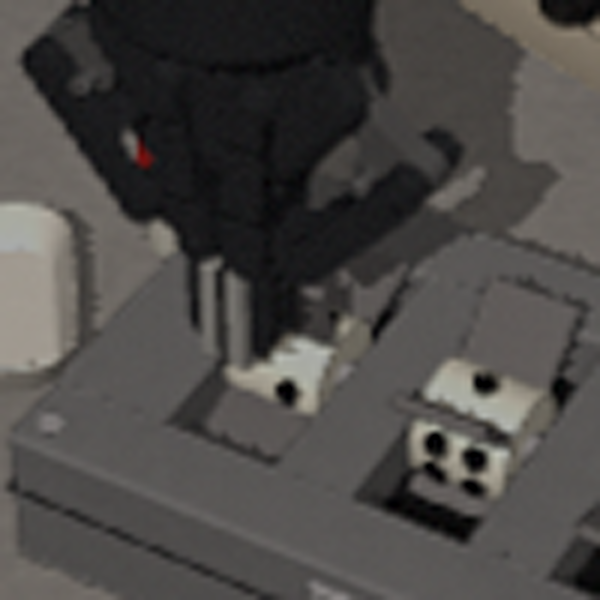

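View pics/w6.png

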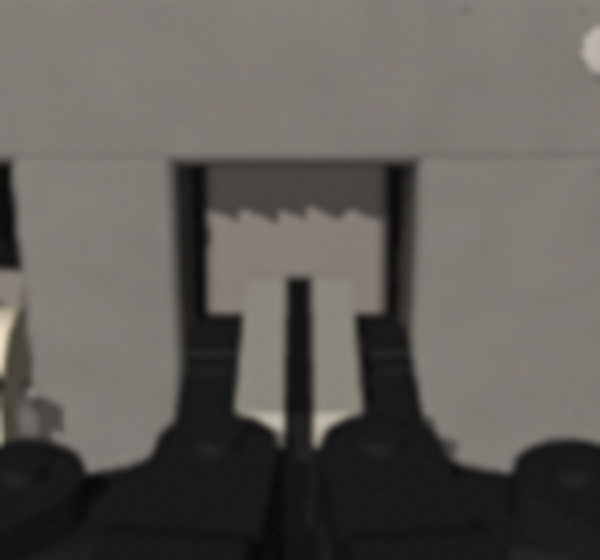

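```bash
python3 - <<'E'
from loc import *
o,w,wc=wcam()
x=o["tcp_pos"]
for z in np.arange(.07,.091,.005): print(z.round(3),(cast(s,228,210.3,z)-x).round(4),(wc(254,230,z)-x).round(4))
E
```

```text
0.07 [0.0014 0.0055 0.0278] [-0.0029 -0.0007  0.0278]
0.075 [-0.0028  0.0023  0.0328] [-0.0052 -0.0009  0.0328]
0.08 [-0.0069 -0.0009  0.0378] [-0.0076 -0.0011  0.0378]
0.085 [-0.0111 -0.0041  0.0428] [-0.01   -0.0013  0.0428]
0.09 [-0.0153 -0.0073  0.0478] [-0.0123 -0.0015  0.0478]
```

```bash
python3 -m handwheel '{"linear":[[0,0,-6],[8,0.7,0],[8,0.7,0],[8,0.7,0],[7,0.7,0],[5,0.5,0],[0,0,0]],"turn":[[0,0,0],[0,0,0],[0,0,0],[0,0,0],[0,0,0],[0,0,0],[0,0,0]],"fingers":[255,255,255,255,255,255,255]}'
python3 - <<'E'
from loc import *
o,w,wc=wcam()
cv2.imwrite("pics/s7.png",cv2.resize(s["pixels"][150:250,190:290],None,fx=6,fy=6,interpolation=cv2.INTER_CUBIC))
cv2.imwrite("pics/w7.png",cv2.resize(w["pixels"][100:300,150:350],None,fx=3,fy=3,interpolation=cv2.INTER_CUBIC))
print(o["time_s"],o["tcp_pos"],box(o["tcp_pos"]),o["force"])
E
```

```text
time_s: 5.4
tcp_pos: [0.5563, 0.0435, 0.0358]
orientation: [3.142, 0.001, -3.051]
force: [-0.8, 0.3, -0.6]
gripper_width: -0.003
5.5 [0.55637857 0.04345565 0.03618534] (np.float64(0.0055), np.float64(0.062)) [0.20367892 0.5264723  0.21085002]
```

View pics/s7.png

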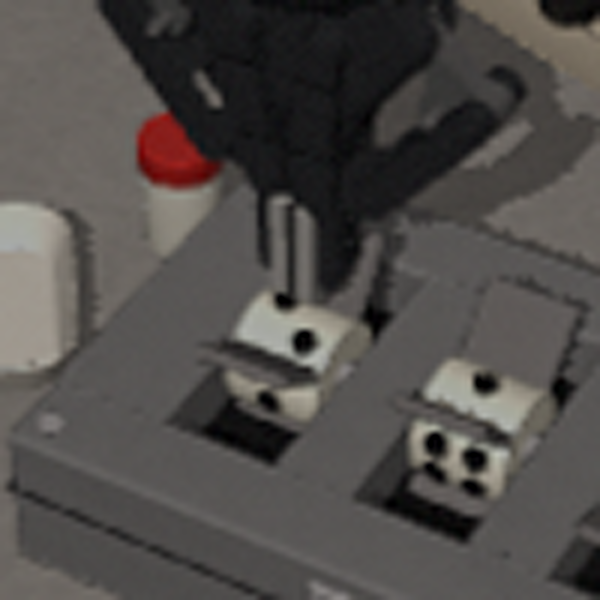

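View pics/w7.png

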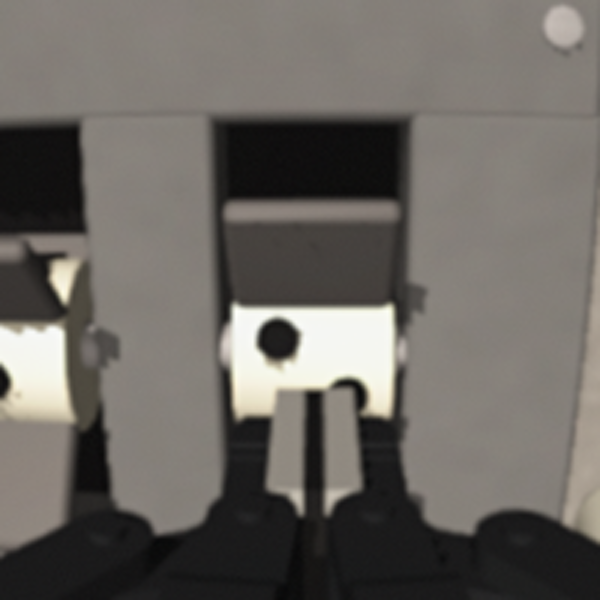

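```bash
cat >> loc.py <<'E'
from scipy.optimize import brentq
def finw(wc,u,v,lo,hi,r=.044):
    # tip-centre on circle r about axle: angle from vertical, + to box +x
    g=lambda a: box(wc(u,v,.05+r*np.cos(a)))[0]-r*np.sin(a)
    return [round(brentq(g,lo,hi),3)]
E
python3 - <<'E'
from loc import *
o,w,wc=wcam()
W7=lambda x,y:(150+(x+.5)/3-.5,100+(y+.5)/3-.5)
print("left -x fin",finw(wc,*W7(312,210),-1.4,-.2),wc(*W7(312,210),.08))
print("middle -x fin",finw(wc,*W7(40,244),-1.4,-.2))
print("screw",box(wc(*W7(563,25),.056)))
g=cv2.resize(w["pixels"][100:260,40:340],None,fx=2.6,fy=2.6,interpolation=cv2.INTER_CUBIC);cv2.imwrite("pics/w8.png",g)
E
```

```text
left -x fin [-0.964] [0.51370719 0.03903221 0.08      ]
middle -x fin [-0.811]
screw (np.float64(-0.067), np.float64(0.1077))
```

View pics/w8.png

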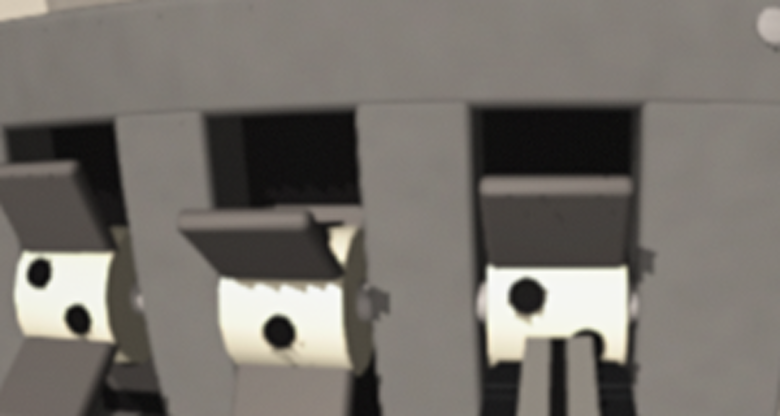

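Wrist view: the left −x fin is at −0.96 and the middle's reference fin reads −0.81 (true −0.785). So the left wheel needs about 0.15 rad more, roughly 6 mm. I'll go 5 mm and check.

```bash
python3 -m handwheel '{"linear":[[3,0.3,0],[2,0.2,0],[0,0,0]],"turn":[[0,0,0],[0,0,0],[0,0,0]],"fingers":[255,255,255]}'
python3 - <<'E'
from loc import *
o,w,wc=wcam()
g=cv2.resize(w["pixels"][100:260,40:340],None,fx=2.6,fy=2.6,interpolation=cv2.INTER_CUBIC);cv2.imwrite("pics/w9.png",g)
np.savez("w9.npz",p=o["tcp_pos"],r=o["orientation"])
print(o["time_s"],o["tcp_pos"],box(o["tcp_pos"]),o["force"])
E
```

```text
time_s: 6.0
tcp_pos: [0.5597, 0.0439, 0.0357]
orientation: [3.142, -0.001, -3.051]
force: [-2.7, 1.5, -0.0]
gripper_width: -0.001
6.1 [0.55969565 0.04394293 0.03572051] (np.float64(0.0089), np.float64(0.0622)) [-1.08762189  0.10210189  0.63199649]
```

View pics/w9.png

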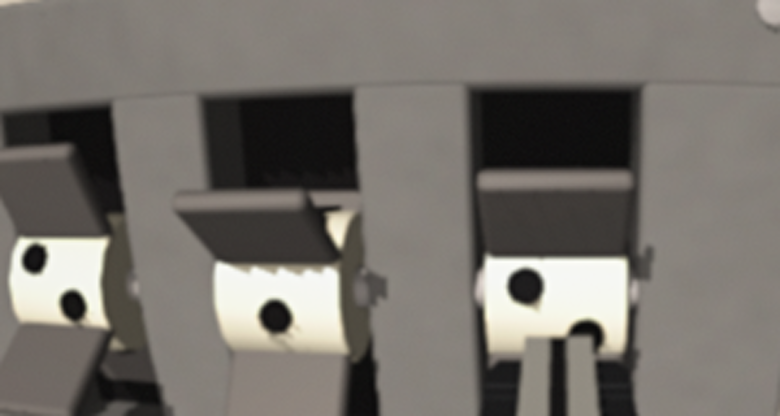

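```bash
python3 - <<'E'
from loc import *
o,w,wc=wcam()
V=lambda x,y:(40+(x+.5)/2.6-.5,100+(y+.5)/2.6-.5)
print("left",finw(wc,*V(555,180),-1.4,-.2),finw(wc,*V(555,171),-1.4,-.2,r=.0441),"mid",finw(wc,*V(245,200),-1.4,-.2),finw(wc,*V(245,191),-1.4,-.2,r=.0441),box(o["tcp_pos"]))
# intensity profile along the column in raw image
c=cv2.cvtColor(w["pixels"],cv2.COLOR_BGR2GRAY)
print(c[160:182,253]);print(c[165:187,130])
E
```

```text
left [-0.862] [-0.907] mid [-0.772] [-0.815] (np.float64(0.009), np.float64(0.0622))
[ 13  14  13  19  44  79 108 126 136 136 130 118  97  75  62  60  60  61
  61  61  60  60]
[ 32  33  32  33  32  31  35  53  84 111 126 133 133 127 112  90  68  57
  55  56  55  55]
```

```bash
python3 -m handwheel '{"linear":[[2,0.2,0],[1,0.1,0],[0,0,0],[0,0,0]],"turn":[[0,0,0],[0,0,0],[0,0,0],[0,0,0]],"fingers":[255,255,255,255]}'
python3 - <<'E'
from loc import *
o,w,wc=wcam()
g=cv2.resize(w["pixels"][100:260,40:340],None,fx=2.6,fy=2.6,interpolation=cv2.INTER_CUBIC);cv2.imwrite("pics/w10.png",g)
c=cv2.cvtColor(w["pixels"],cv2.COLOR_BGR2GRAY)
print(o["time_s"],box(o["tcp_pos"]),o["tcp_pos"])
def band(u,v0,v1):
    col=c[v0:v1,u-2:u+3].mean(1); b=col>100; b=np.where(b)[0]; k=col[b]-95; return v0+(b*k).sum()/k.sum(), b+v0
for u,v0,v1 in [(254,155,178),(240,155,178),(270,155,178)]:
    v,b=band(u,v0,v1);print("L",v,b,finw(wc,u,v,-1.4,-.2))
for u in (125,135,145):
    v,b=band(u,165,184);print("M",v,b,finw(wc,u,v,-1.4,-.2))
E
```

```text
time_s: 6.7
tcp_pos: [0.5635, 0.0443, 0.036]
orientation: [3.142, 0.001, -3.051]
force: [-1.9, -0.5, 0.7]
gripper_width: -0.0
6.8 (np.float64(0.0127), np.float64(0.0621)) [0.56351036 0.04424266 0.03601914]
L 166.41444114737882 [164 165 166 167 168 169] [-0.795]
L 166.50227894257065 [164 165 166 167 168 169] [-0.795]
L 166.2943770672547 [164 165 166 167 168 169] [-0.798]
M 169.4764453961456 [167 168 169 170 171 172] [-0.772]
M 169.23901393354768 [167 168 169 170 171 172] [-0.775]
M 168.90820734341253 [166 167 168 169 170 171 172] [-0.775]
```

View pics/w10.png

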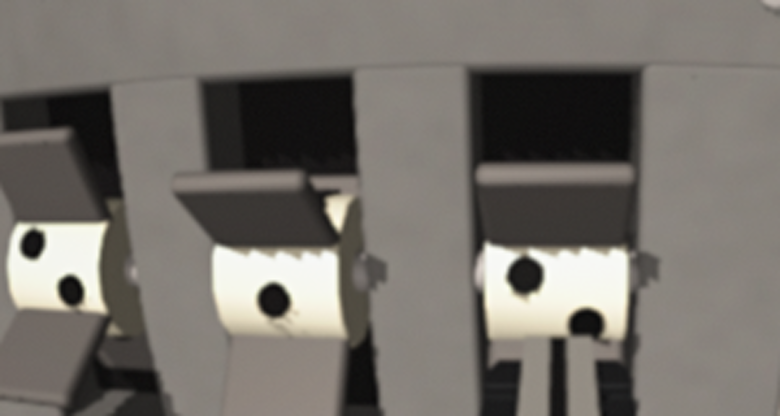

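```bash
python3 -m handwheel '{"linear":[[-5,-0.5,0],[-2,-0.2,0],[0,0,20],[0,0,25],[-10,-20,25],[-20,-30,0],[-20,-10,0],[0,0,0],[0,0,0]],"turn":[[0,0,0],[0,0,0],[0,0,0],[0,0,0],[0,0,0],[0,0,0],[0,0,0],[0,0,0],[0,0,0]],"fingers":[255,255,255,255,255,255,255,255,255]}'
python3 - <<'E'
from loc import *
o,w,wc=wcam()
cv2.imwrite("pics/w11.png",cv2.resize(w["pixels"][110:310,130:380],None,fx=3.1,fy=3.1,interpolation=cv2.INTER_CUBIC))
cv2.imwrite("pics/s11.png",cv2.resize(s["pixels"][150:280,190:350],None,fx=4.5,fy=4.5,interpolation=cv2.INTER_CUBIC))
print(o["time_s"],box(o["tcp_pos"]),o["tcp_pos"])
E
```

```text
time_s: 7.75
tcp_pos: [0.5063, -0.0166, 0.1062]
orientation: [3.142, 0.001, -3.052]
force: [-0.2, -0.3, 0.1]
gripper_width: -0.0
7.85 (np.float64(-0.0491), np.float64(0.0071)) [ 0.50699903 -0.01621212  0.10609993]
```

View pics/w11.png

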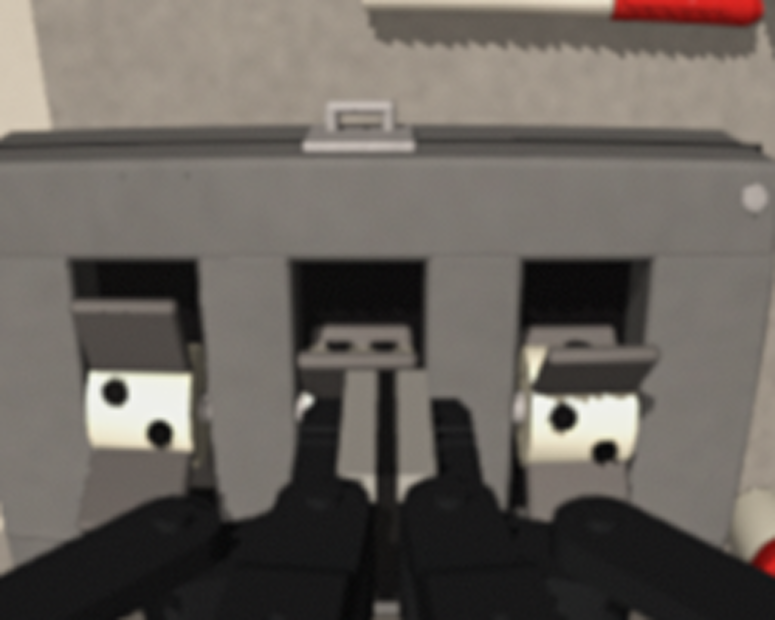

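View pics/s11.png

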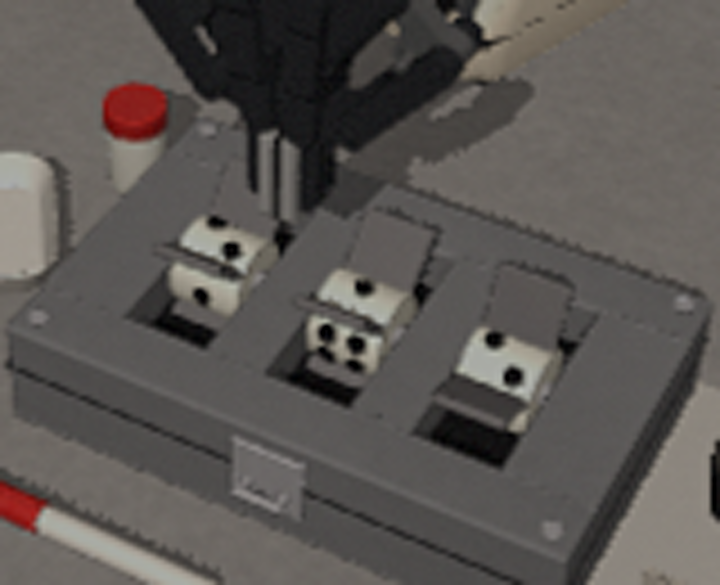

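```bash
python3 -m handwheel '{"linear":[[34,-20,0],[34,-20,0],[33,-20,0],[0,0,-15],[0,0,-20],[0,0,-20],[0,0,-14],[0,0,0]],"turn":[[0,0,0],[0,0,0],[0,0,0],[0,0,0],[0,0,0],[0,0,0],[0,0,0],[0,0,0]],"fingers":[255,255,255,255,255,255,255,255]}'
python3 - <<'E'
from loc import *
o,w,wc=wcam()
cv2.imwrite("pics/w12.png",cv2.resize(w["pixels"][110:310,130:380],None,fx=3.1,fy=3.1,interpolation=cv2.INTER_CUBIC))
cv2.imwrite("pics/s12.png",cv2.resize(s["pixels"][150:280,190:350],None,fx=4.5,fy=4.5,interpolation=cv2.INTER_CUBIC))
print(o["time_s"],box(o["tcp_pos"]),o["tcp_pos"],o["force"])
E
```

```text
time_s: 8.7
tcp_pos: [0.6055, -0.0756, 0.0344]
orientation: [3.14, -0.004, -3.051]
force: [0.5, 0.6, -0.5]
gripper_width: 0.001
8.8 (np.float64(0.0453), np.float64(-0.0617)) [ 0.60727018 -0.07615556  0.03691769] [0.15739392 0.69992707 0.08701947]
```

View pics/w12.png

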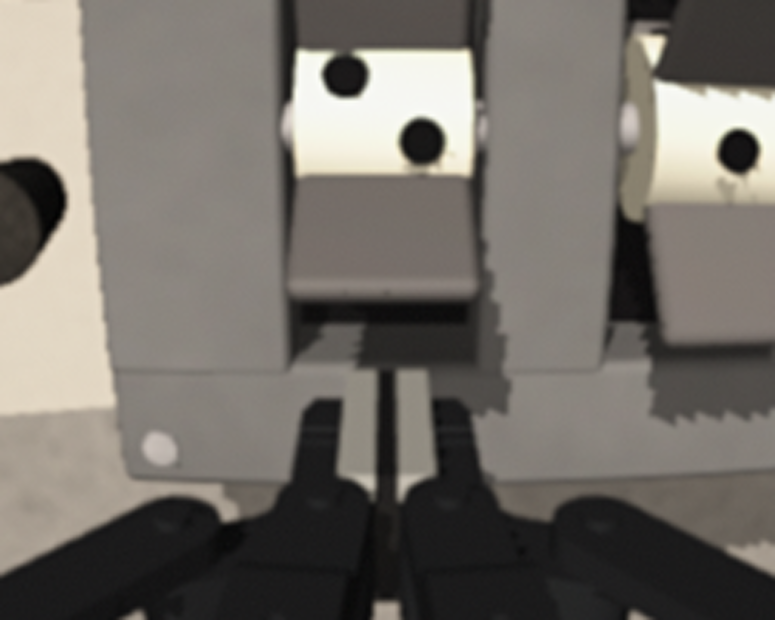

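View pics/s12.png

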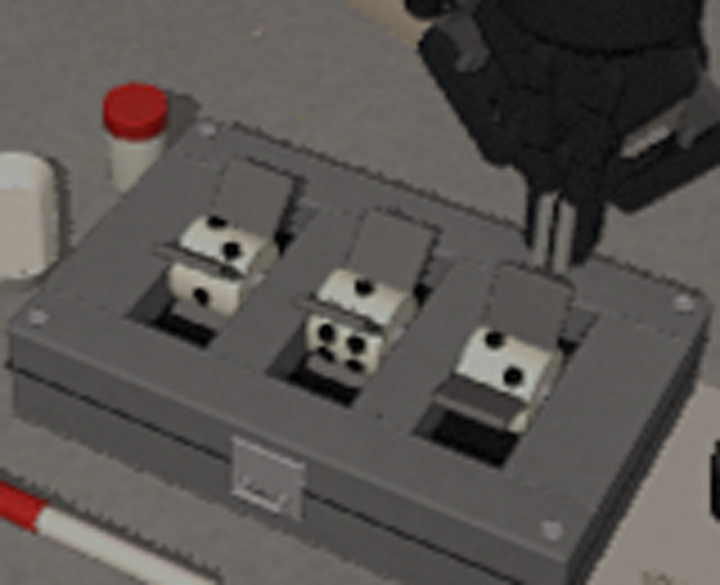

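The shut fingers are in behind the right wheel's +x fin, clear of everything. Pushing towards the robot and stopping short.

```bash
python3 -m handwheel '{"linear":[[-8,-0.7,0],[-8,-0.7,0],[-8,-0.7,0],[-8,-0.7,0],[-7,-0.7,0],[-6,-0.5,0],[-4,-0.4,0],[0,0,0]],"turn":[[0,0,0],[0,0,0],[0,0,0],[0,0,0],[0,0,0],[0,0,0],[0,0,0],[0,0,0]],"fingers":[255,255,255,255,255,255,255,255]}'
python3 - <<'E'
from loc import *
o,w,wc=wcam()
cv2.imwrite("pics/w13.png",cv2.resize(w["pixels"][110:310,130:380],None,fx=3.1,fy=3.1,interpolation=cv2.INTER_CUBIC))
cv2.imwrite("pics/s13.png",cv2.resize(s["pixels"][150:280,190:350],None,fx=4.5,fy=4.5,interpolation=cv2.INTER_CUBIC))
print(o["time_s"],box(o["tcp_pos"]),o["tcp_pos"],o["force"])
E
```

```text
time_s: 9.65
tcp_pos: [0.5567, -0.0809, 0.0366]
orientation: [3.141, -0.002, -3.052]
force: [0.6, 0.1, 1.5]
gripper_width: -0.002
9.75 (np.float64(-0.0052), np.float64(-0.0618)) [ 0.55689851 -0.08078566  0.03647897] [-0.06334677 -0.40026712 -0.13171593]
```

View pics/w13.png

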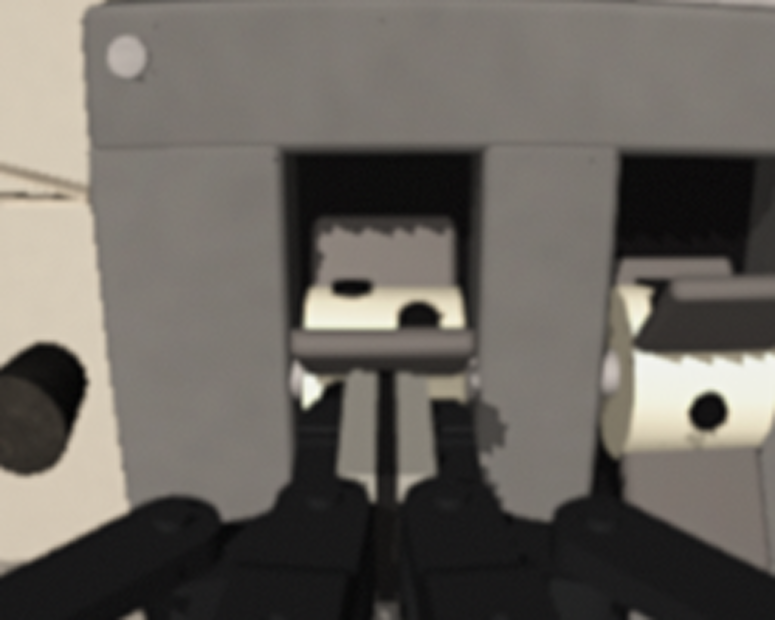

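View pics/s13.png

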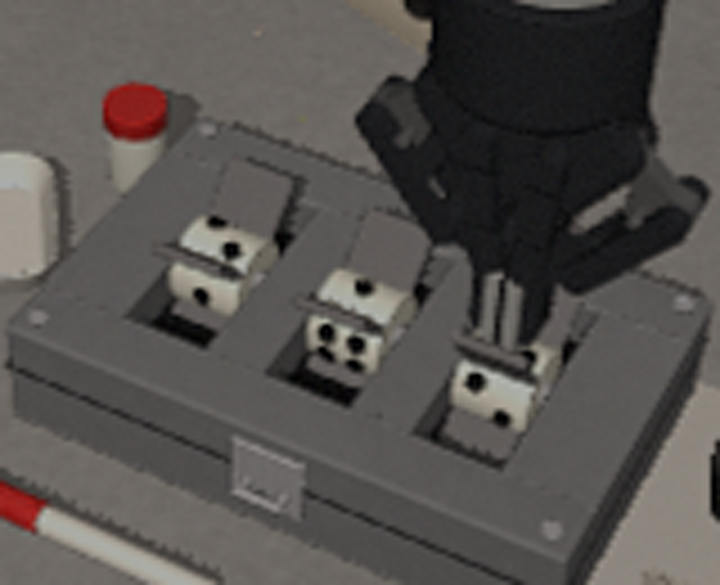

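```bash
cat >> loc.py <<'E'
Q=lambda x,y:(130+(x+.5)/3.1-.5,110+(y+.5)/3.1-.5)
E
python3 - <<'E'
from loc import *
o,w,wc=wcam()
print("R",finw(wc,*Q(383,343),-1.4,.3),"M",finw(wc,*Q(730,288),-1.4,.3),box(wc(*Q(126,55),.056)))
E
```

```text
R [-0.566] M [-0.763] (np.float64(-0.0658), np.float64(-0.1091))
```

```bash
python3 -m handwheel '{"linear":[[-4,-0.4,0],[-2,-0.2,0],[0,0,0],[0,0,0]],"turn":[[0,0,0],[0,0,0],[0,0,0],[0,0,0]],"fingers":[255,255,255,255]}'
python3 - <<'E'
from loc import *
o,w,wc=wcam()
cv2.imwrite("pics/w14.png",cv2.resize(w["pixels"][110:310,130:380],None,fx=3.1,fy=3.1,interpolation=cv2.INTER_CUBIC))
print(o["time_s"],box(o["tcp_pos"]),o["tcp_pos"],o["force"])
E
```

```text
time_s: 10.35
tcp_pos: [0.5522, -0.0815, 0.037]
orientation: [-3.141, 0.0, -3.051]
force: [1.4, 0.5, 0.0]
gripper_width: 0.004
10.45 (np.float64(-0.01), np.float64(-0.062)) [ 0.55222901 -0.08149355  0.03704423] [2.49618351 0.13411604 0.10061323]
```

View pics/w14.png

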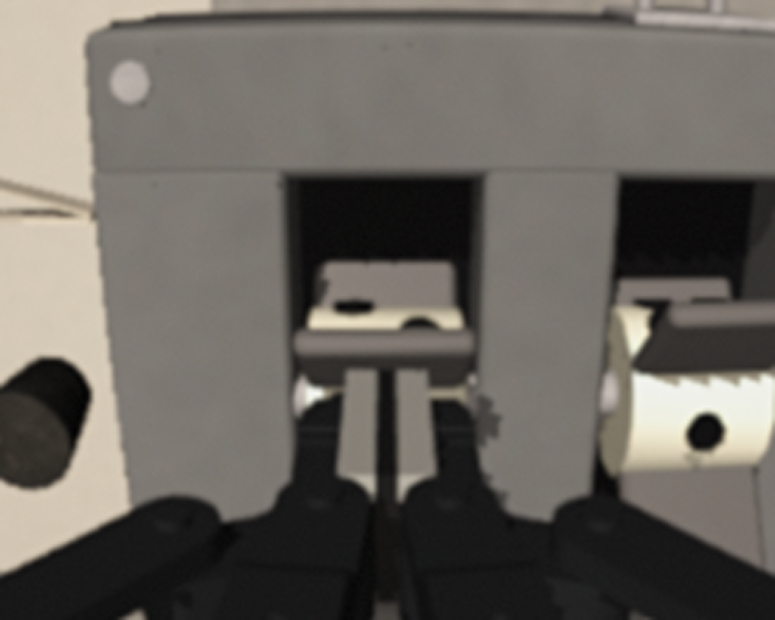

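```bash
python3 - <<'E'
from loc import *
o,w,wc=wcam()
print("R",finw(wc,*Q(383,342),-1.4,.3),"M",finw(wc,*Q(730,312),-1.4,.3),box(wc(*Q(129,81),.056)),box(o["tcp_pos"]))
E
```

```text
R [-0.678] M [-0.782] (np.float64(-0.0662), np.float64(-0.1091)) (np.float64(-0.01), np.float64(-0.062))
```

```bash
python3 -m handwheel '{"linear":[[-3,-0.3,0],[-1,-0.1,0],[0,0,0],[0,0,0]],"turn":[[0,0,0],[0,0,0],[0,0,0],[0,0,0]],"fingers":[255,255,255,255]}'
python3 - <<'E'
from loc import *
o,w,wc=wcam()
cv2.imwrite("pics/w15.png",cv2.resize(w["pixels"][110:310,130:380],None,fx=3.1,fy=3.1,interpolation=cv2.INTER_CUBIC))
print(o["time_s"],box(o["tcp_pos"]),o["tcp_pos"],o["force"])
E
```

```text
time_s: 11.05
tcp_pos: [0.5476, -0.0819, 0.0368]
orientation: [3.142, -0.001, -3.051]
force: [1.4, -0.2, 0.8]
gripper_width: -0.003
11.15 (np.float64(-0.0145), np.float64(-0.062)) [ 0.54766047 -0.08187773  0.03679893] [ 0.66988667 -0.18881477  1.4585979 ]
```

View pics/w15.png

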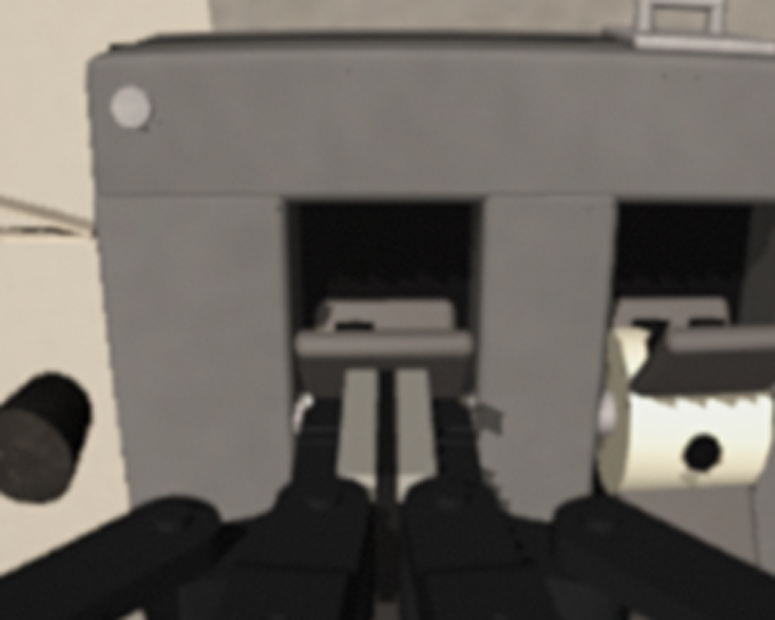

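```bash
python3 - <<'E'
from loc import *
o,w,wc=wcam()
print("R",finw(wc,*Q(383,342),-1.4,.3),"M",finw(wc,*Q(725,337),-1.4,.3),box(o["tcp_pos"]))
E
```

```text
R [-0.779] M [-0.78] (np.float64(-0.0145), np.float64(-0.062))
```

R = −0.779 against middle = −0.780, so they match. I'll back off, lift, and clear the view.

```bash
python3 -m handwheel '{"linear":[[5,0.5,0],[2,0.2,0],[0,0,20],[0,0,30],[0,0,40],[-15,40,25],[-25,42,0],[-25,42,0],[-25,42,0],[-25,42,0]],"turn":[[0,0,0],[0,0,0],[0,0,0],[0,0,0],[0,0,0],[0,0,0],[0,0,0],[0,0,0],[0,0,0],[0,0,0]],"fingers":[255,255,255,255,255,255,255,255,255,255]}' && python3 -m handwheel '{"linear":[[-25,42,0],[-20,42,0],[-10,30,0],[-5,10,0],[0,0,0]],"turn":[[0,0,0],[0,0,0],[0,0,0],[0,0,0],[0,0,0]],"fingers":[255,255,255,255,255]}'
python3 - <<'E'
from loc import *
cv2.imwrite("pics/t20.png",cv2.resize(t["pixels"][155:255,205:355],None,fx=5.3,fy=5.3,interpolation=cv2.INTER_CUBIC))
cv2.imwrite("pics/s20.png",cv2.resize(s["pixels"][175:280,185:355],None,fx=4.7,fy=4.7,interpolation=cv2.INTER_CUBIC))
E
```

```text
time_s: 12.35
tcp_pos: [0.4389, 0.1282, 0.1519]
orientation: [3.141, 0.0, -3.052]
force: [0.4, 1.3, -0.5]
gripper_width: -0.001
time_s: 12.85
tcp_pos: [0.3794, 0.2516, 0.1518]
orientation: [-3.141, -0.0, -3.048]
force: [-0.1, -1.0, -0.3]
gripper_width: 0.001
```

View pics/t20.png

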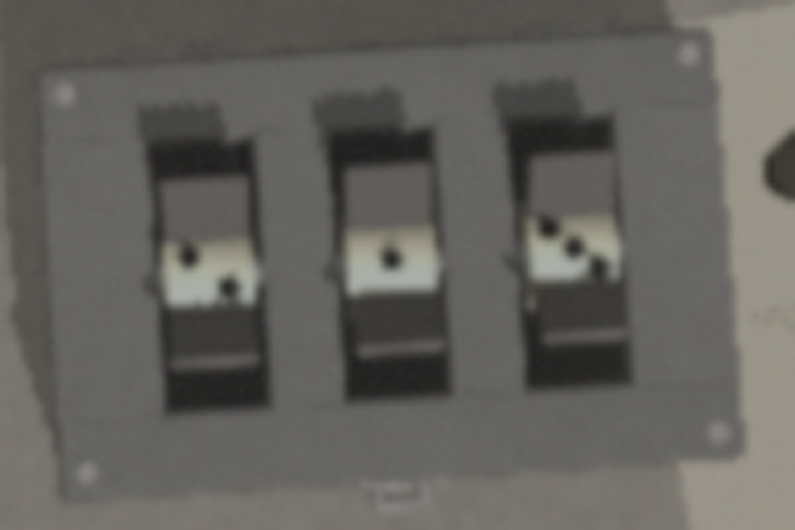

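View pics/s20.png

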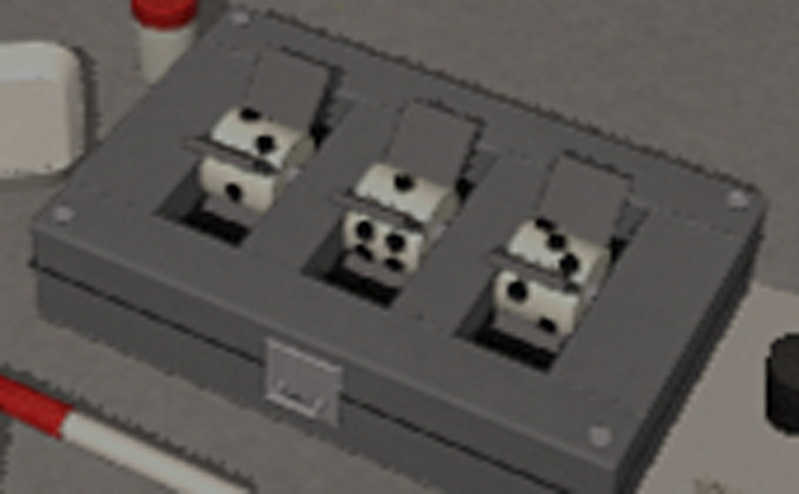

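From the top, the −x fin edges line up (rows 362, 349, 337) and so do the +x edges (178, 163, 152). The dots read 2-1-3 from left to right, and the robot is clear. Handing in.

```bash
python3 - <<'E'
from loc import *
for n,a,b,by in [("L",(205,178),(215,362),.062),("M",(388,163),(400,349),0),("R",(572,152),(585,337),-.062)]:
    print(n,fin(t,T(*a),by)[0],fin(t,T(*b),by)[0])
print(order.sign_off())
E
```

```text
L 0.764 -0.777
M 0.804 -0.767
R 0.798 -0.769
the job is handed in; nothing more can be done
None
```

The lockbox now shows 2-1-3. I rolled the left wheel away from the robot to two dots, then the right wheel towards the robot to three dots. The middle wheel was not touched. The job was handed in at about 13 s, with the gripper well clear of the box.

**Final check (top view):** with a number squarely on top, the two upper fins stand at ±0.785 rad. The middle wheel serves as the reference.

| Wheel | Fin on +x side (rad) | Fin on −x side (rad) |
|---|---|---|
| Left | +0.764 | −0.777 |
| Middle | +0.804 | −0.767 |
| Right | +0.798 | −0.769 |

- **Agreement:** all the fin angles are within about 0.02 rad of square, and the scene view showed the same dots on top. The last wrist-camera checks during the pushes, against the middle wheel, had the left fin at about −0.80 against −0.77 and the right at −0.779 against −0.780.
- **Disagreement:** the shut fingertips sit about 38–40 mm above the reported TCP, not at it. Two camera views showed this, and a trial push at TCP height left the fin unmoved. I set the pushing heights from the seen fingertips instead.
- **Forces:** the end-of-move force readings stayed within about 3 N.

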